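# Empty the ball knobs into the parts tin

## Task

Tip all six wooden balls from the yellow cup into the green parts tin, and while the cup is tipped over tap it lightly (not hard) on the tin's rim to shake out the last ones. Then stand the empty cup upright on the cork mat and let go; leave the tin where it stands and do not disturb the other things on the worktop.

Things in the scene. Friction and masses are not known exactly. Their poses are not given: they have to be found in the camera images.
- cup: yellow open cup, 105 mm high, round and slightly tapered: 60 mm across outside at the foot, 70 mm at the rim (about 68 mm across 25 mm below the rim), wall 3 mm, about 0.14 kg; origin at the centre of its underside, z along its axis to the mouth. It holds the six wooden balls, which fill it to about 47 mm above its foot; it starts upright on the worktop.
- cup_rim (a point): centre of the cup's mouth, 105 mm above the cup's origin along its axis
- ball0: one of the six dark wooden ball knobs, 23 mm across, about 12 g; origin at its centre. Polished: they slide and roll easily and start in the cup, where they may lodge against one another until it is tipped well below level (10 to 30 degrees), tapped or rocked.
- ball1: one of the six dark wooden ball knobs, 23 mm across, about 12 g; origin at its centre. Polished: they slide and roll easily and start in the cup, where they may lodge against one another until it is tipped well below level (10 to 30 degrees), tapped or rocked.
- ball2: one of the six dark wooden ball knobs, 23 mm across, about 12 g; origin at its centre. Polished: they slide and roll easily and start in the cup, where they may lodge against one another until it is tipped well below level (10 to 30 degrees), tapped or rocked.
- ball3: one of the six dark wooden ball knobs, 23 mm across, about 12 g; origin at its centre. Polished: they slide and roll easily and start in the cup, where they may lodge against one another until it is tipped well below level (10 to 30 degrees), tapped or rocked.
- ball4: one of the six dark wooden ball knobs, 23 mm across, about 12 g; origin at its centre. Polished: they slide and roll easily and start in the cup, where they may lodge against one another until it is tipped well below level (10 to 30 degrees), tapped or rocked.
- ball5: one of the six dark wooden ball knobs, 23 mm across, about 12 g; origin at its centre. Polished: they slide and roll easily and start in the cup, where they may lodge against one another until it is tipped well below level (10 to 30 degrees), tapped or rocked.
- tin: green open-topped rectangular parts tin, loose, about 0.8 kg: outside 140 mm along its x, 180 mm along its y, 65 mm high, walls and floor 4 mm; origin at the centre of its underside, standing on the worktop
- tin_rim (a point): centre of the tin's open top, at rim height, 65 mm above the tin's origin
- mat: round cork mat fixed flat on the worktop, 136 mm across, 4 mm thick; origin at the centre of its underside (worktop height)
- mallet: orange rubber mallet lying down, bystander: head 55 mm thick and 90 mm long across the handle, its centre 85 mm from the origin along +x; wooden handle 26 mm thick running back to 170 mm along -x; origin at worktop height
- spanner: steel spanner, 200 mm long, lying flat along its x, under 20 mm high; bystander. The big black tool box (fixed, 130 mm high, handle to 175 mm) stands beyond it at the far edge of the worktop, x about 0.77 m and farther
- glue: white glue bottle, 60 mm across, 170 mm high, standing; origin under it; bystander
- jar: glass jar with steel lid, 72 mm across, 90 mm high, standing; origin under it; bystander
- driver: red-handled screwdriver, 200 mm long, lying along its x, about 30 mm high; bystander
- brush: brush, 200 mm long, lying along its x, under 30 mm high; bystander
Mind the look-alikes: they are no part of the job. Several things look just like the mat: the one meant starts farthest to the robot's left. Of the things that look like the cup, take the one that is farthest to the robot's left at the start.

How it is judged:
By the outcome, as a careful person would: the job done as asked, in the order asked, and still so for the second after the job is handed in, with the robot touching nothing.
It also fails if it takes over 54 s, if anything falls off the work surface, if the arm or the gripper's body presses on something with over 40 N, if the wrist force passes 120 N, or if a joint passes its speed limit or range.

## Robot

A 6-joint arm with a two-finger parallel gripper is mounted at the origin on the work surface. World frame = base frame: x ahead of the robot, y to its left, z up, the work surface at z = 0. Lengths are in m, angles in degrees, forces in N, time in s.
With the tool pointing down it reaches from about 0.35 to 0.875 m from the base axis. Payload 4.2 kg.
Tool frame: the origin (TCP) lies at the very end of the fingers, on their centre line; the grasp point (between the pads) lies 19 mm behind it; z points along the fingers, y is the line along which they close (so a half turn about z gives the same grasp; the last joint's range is limited). The gripper opens to 87 mm and grips with 3 to 60 N. Pads are 19 mm wide; open, the fingers measure 117 mm over their backs; the gripper's body (75 mm by 190 mm) begins 51 mm behind the grasp point.
Start: joints at [83.171, 22.042, 0.453, 0, -68.411, -14.817], TCP at [0.231, 0.581, 0.223] pointing down, gripper open.
Joint ranges: [-179.83, 179.83], [-69.29, 118.12], [-61.27, 80.66], [-181.25, 117.63], [-171.15, -9.14], [-177.46, 177.46]. Speed limits (degrees/s): [159.86, 159.86, 180, 180, 180, 180].

## Interface

Orientations are given as a 3x3 rotation matrix whose columns are the frame's x, y, z axes.
In Python, from station import sense, cams, r gives the robot as it stands. The module is installed in compiled form; this text tells all that it offers.
- The arm moves only by the tool step_arm, never from a script. Its argument "targets" is text: rows parted by semicolons, each of 4 numbers parted by spaces: the shift along the tool's x, y, z in cm, then the turn about the tool's z in degrees. In form: x y z turn; .... A call has 1 to 12 rows; each row shifts and turns the commanded pose from where the row before left it, along the tool's axes as they then stand; what a row does not reach is not made up. A row lasts 1/12 s, in which the tool goes at most 41.7 mm and 7.16 degrees, less where a joint would pass 70% of its speed; a pose out of reach is approached as far as the arm can. A call with a gripper value outside its range is refused whole. "claw" is the finger opening in cm, from 0 to 8.7, set as the call begins (left out, the last holds). The fingers move at their own pace and stop on an object; the grip force is fixed at half the most. Time passes only in rows, so rows that do not move let the fingers close. It gives the time, the measured TCP pose, the force, the opening and the grip force at its end, in the units of the state.
- sense(): the state, without advancing time (a new reading comes with each control period).
- cams.capture(name): name is "side" or "top"; returns a dict with "frame" (384x512x3 uint8, blue, green, red), "vertical_fov" (degrees; the focal length in pixels is half the picture's height over the tangent of half this angle, whatever the lens; pixels are square), "cx", "cy" (the principal point, pixels), "eye" and "rotation" of the camera in the world. Camera axes: x right, y down, z forward; pixel columns grow to the right and rows downward; lengths in m; the calibration is good to about 2 mm. A picture is of the moment at which its call begins. There is no depth.
- r.finish_job(): hands the job in; it is judged then, once.
The state is a dict: "time_s": time; "joints": joint angles; "joint_velocities": joint speeds; "effort": joint torques, N m; "tcp_pos": TCP position; "ee_rot": TCP orientation; "wrist_force": force on the tool from outside, world axes, zero at the start; "moment": the same for the moment, N m; "gripper_width": opening from 0.0 (shut) to 1.0 (fully open); "gripper_force": force on a finger pad.
Only numpy, scipy, OpenCV 4.12 (cv2) and the standard library are available. Lean on these libraries where they do the work, as an engineer would, in place of code of your own. Each camera call takes 0.05 s, during which the arm holds its last target. There are 200 camera calls.

## Working session

There is one attempt and no reset: what is moved stays moved. The work goes in short steps, Python scripts to look and compute and a tool call to move; the robot and the scene stay as the last step left them, time stands still between calls to the robot, and variables do not carry over. Pictures are saved under pics/ and viewed, at most 10 in all, crops included, and the job is handed in when it is done.

Besides the shell and the picture viewer there is one more tool, called after "Request:" as name(argument=value, ...) on one line, values as JSON. step_arm: Moves the arm, as the interface text tells. Its arguments: {"type":"object","properties":{"targets":{"type":"string"},"claw":{"type":"number"}},"required":["targets"]}

```bash
mkdir -p pics; cat > h.py <<'E'
import numpy as np,cv2
from station import sense,cams,r
def shot(name,out):
    c=cams.capture(name); cv2.imwrite('pics/'+out,c['frame']); return c
def ray(c,u,v,z):
    f=c['frame'].shape[0]/2/np.tan(np.radians(c['vertical_fov'])/2)
    d=np.array(c['rotation'])@np.array([(u-c['cx'])/f,(v-c['cy'])/f,1]); e=np.array(c['eye'])
    return e+d*(z-e[2])/d[2]
def proj(c,p):
    f=c['frame'].shape[0]/2/np.tan(np.radians(c['vertical_fov'])/2)
    q=np.array(c['rotation']).T@(np.array(p)-np.array(c['eye'])); return np.array([c['cx']+f*q[0]/q[2],c['cy']+f*q[1]/q[2]])
E
python3 - <<'E'
from h import *
import pickle
d={}
for n in('top','side'):
    c=shot(n,n+'0.png'); d[n]=c; print(n,c['vertical_fov'],c['cx'],c['cy'],c['eye'],np.round(c['rotation'],3).tolist())
pickle.dump(d,open('c0.pkl','wb'))
cv2.imwrite('pics/both0.png',np.vstack([cv2.resize(d['top']['frame'],(400,300)),cv2.resize(d['side']['frame'],(400,300))]))
s=sense();print(s['ee_rot'],s['tcp_pos'],s['time_s'])
E
```

```text
top 43.00236355639298 259.02973322506335 193.46381423293872 [0.29543907 0.01179658 1.45406719] [[0.027, -0.98, 0.195], [-0.999, -0.032, -0.022], [0.028, -0.194, -0.981]]
side 53.29615878397189 257.0582613700601 190.87850975425386 [-0.18894518 -0.75624418  0.73581012] [[0.711, -0.368, 0.599], [-0.703, -0.361, 0.613], [-0.009, -0.857, -0.515]]
[[ 9.29413035e-01 -3.69040708e-01 -6.05575801e-04]
 [-3.69041186e-01 -9.29411217e-01 -1.84168743e-03]
 [ 1.16828689e-04  1.93517071e-03 -9.99998121e-01]] [0.23033605 0.58043804 0.2215859 ] 0.1
```

View pics/top0.png

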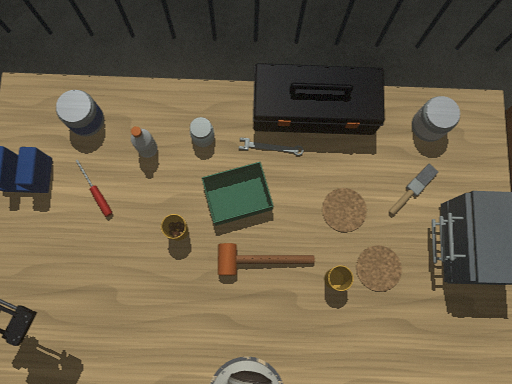

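View pics/side0.png

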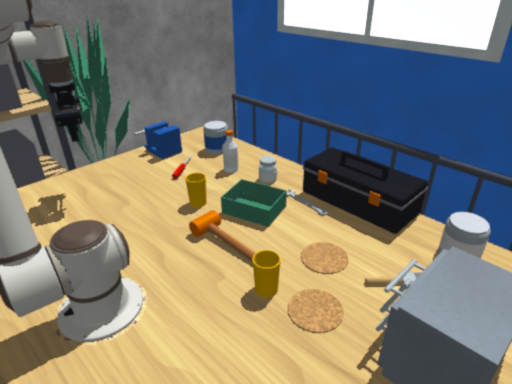

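Top view: cup look-alikes are at (175,227), which is farthest left and holds dark balls, and (340,278). Mat look-alikes are at (345,210), farther left, and (379,268). I choose cup (175,227) and mat (345,210). The tin is at (238,194), the mallet at (265,260) and the jar at (202,132). Next is a close crop with measurements.

```bash
python3 - <<'E'
from h import *
import pickle
d=pickle.load(open('c0.pkl','rb')); c=d['top'];im=c['frame']
hsv=cv2.cvtColor(im,cv2.COLOR_BGR2HSV)
g=cv2.inRange(hsv,(60,80,20),(95,255,255)); 
n,l,s,ce=cv2.connectedComponentsWithStats(g); i=1+np.argmax(s[1:,4]); m=(l==i).astype(np.uint8)
cs,_=cv2.findContours(m,0,2); print('tin',cv2.boxPoints(cv2.minAreaRect(max(cs,key=len))).tolist())
q=cv2.approxPolyDP(cv2.convexHull(max(cs,key=len)),4,True)[:,0]
for p in q: print(p,ray(c,*p,.065)[:2].round(4))
y=cv2.inRange(hsv,(20,150,60),(32,255,255))
cv2.imwrite('pics/m.png',y)
n,l,s,ce=cv2.connectedComponentsWithStats(y)
for k in range(1,n):
    if s[k,4]>60: print('yel',s[k],ce[k])
for nm,p,z in [('cuprim',(174.3,223),.105),('cupfoot',(176,236),0),('mat',(344.8,210.3),.004),('mat2',(379,268.5),.004),('malhead',(228,259),.03),('malend',(314,260),.013),('jar',(201,128),.09),('glue',(137,131),.17),('cup2',(340,278),.105),('drv',(110,214),.02),('drv',(78,164),.01),('sp',(241,146),.01),('sp',(300,153),.01)]: print(nm,ray(c,*p,z)[:2].round(3))
a=cv2.resize(im[190:260,140:285],None,fx=4,fy=4,interpolation=2)
b=cv2.resize(d['side']['frame'][160:230,170:315],None,fx=4,fy=4,interpolation=2)
cv2.imwrite('pics/crop1.png',np.vstack([a,b]))
E
```

```text
tin [[205.47105407714844, 191.14295959472656], [260.5050964355469, 176.26890563964844], [268.92578125, 207.4254913330078], [213.89175415039062, 222.29954528808594]]
[259 177] [ 0.6203 -0.0181]
[268 207] [ 0.5322 -0.0465]
[214 222] [0.4837 0.1073]
[206 191] [0.5736 0.1345]
yel [161 214  27  27 223] [173.7264574 226.7264574]
yel [325 266  28  25 445] [338.61573034 278.54157303]
cuprim [0.472 0.214]
cupfoot [0.447 0.223]
mat [ 0.54  -0.282]
mat2 [ 0.368 -0.383]
malhead [0.382 0.064]
malend [ 0.387 -0.188]
jar [0.756 0.156]
glue [0.714 0.321]
cup2 [ 0.334 -0.247]
drv [0.504 0.418]
drv [0.655 0.529]
sp [0.729 0.039]
sp [ 0.713 -0.143]
```

View pics/crop1.png

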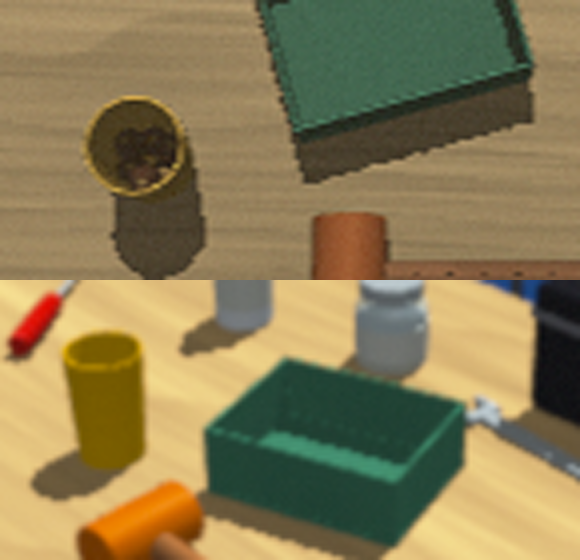

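The cup holding the balls is confirmed: rim centre at about top pixel (174,226). Rows only translate and yaw the tool, so I'll check what happens to the orientation at the edge of reach, in free air.

Request:
step_arm(targets="0 -2.9 -2.9 0;0 -2.9 -2.9 0;0 -2.9 -2.9 0;0 -2.9 -2.9 0;0 -2.9 -2.9 0;0 -2.9 -2.9 0;0 -2.9 -2.9 0;0 -2.9 -2.9 0;0 -2.9 -2.9 0;0 -2.9 -2.9 0;0 -2.9 -2.9 0;0 -2.9 -2.9 0")

```text
time_s: 1.1
tcp_pos: [0.3027, 0.7668, 0.4606]
ee_rot: [[0.929, -0.367, 0.045], [-0.369, -0.924, 0.094], [0.007, -0.104, -0.995]]
wrist_force: [0.0, -1.2, 1.8]
gripper_width: 1.001
gripper_force: 0.0
```

```bash
python3 - <<'E'
from h import *
import pickle
d=pickle.load(open('c0.pkl','rb')); c=d['side']; t=d['top']
for p in [(221.8,197.5),(241.8,180),(286.3,191.3),(269.5,210)]: print('tin side',ray(c,*p,.065)[:2].round(4))
for p in [(203,180.5),(262,164.5),(272,207.5),(213.5,223)]: print('tin top',ray(t,*p,.065)[:2].round(4))
print('cup',ray(c,196.3,177.5,.105)[:2],ray(t,174,226.5,.105)[:2])
s=sense();print(np.round(s['ee_rot'],3),s['tcp_pos'],np.round(s['joints'],1),s['time_s'])
E
```

```text
tin side [0.4797 0.0954]
tin side [0.6064 0.1349]
tin side [ 0.6591 -0.0306]
tin side [ 0.5369 -0.0686]
tin top [0.6044 0.1447]
tin top [ 0.6583 -0.0259]
tin top [ 0.5311 -0.0581]
tin top [0.4808 0.1086]
cup [0.46219151 0.20555205] [0.4623805  0.21459228]
[[ 0.929 -0.367  0.045]
 [-0.369 -0.924  0.094]
 [ 0.007 -0.104 -0.995]] [0.30266392 0.76675131 0.46064136] [  80.2   48.4   80.7    1.8 -116.5  -11. ] 1.1
```

The tool tilts outward at the reach limit and the tilt is kept. That gives a way to bring the tool horizontal, after which the turn axis can pour. Pushing on.

Request:
step_arm(targets="0 -4 0 0;0 -4 0 0;0 -4 0 0;0 -4 0 0;0 -4 0 0;0 -4 0 0")

```text
time_s: 1.6
tcp_pos: [0.3359, 0.8501, 0.399]
ee_rot: [[0.929, -0.356, 0.101], [-0.37, -0.903, 0.216], [0.014, -0.238, -0.971]]
wrist_force: [-0.5, 0.3, 1.2]
gripper_width: 0.996
gripper_force: 0.0
```

```bash
python3 - <<'E'
from h import *
s=sense();print(np.round(s['joints'],1),s['time_s'])
E
```

```text
[  79.7   53.6   80.7    3.6 -103.6  -10.1] 1.6
```

```bash
cat > kin.py <<'E'
import numpy as np
from scipy.spatial.transform import Rotation as R
from scipy.optimize import least_squares
def fk(q,P):
    a1,d1,L2,a3,L4,Lt=P; q=np.radians(q)
    rz=lambda a:R.from_euler('z',a).as_matrix(); ry=lambda a:R.from_euler('y',a).as_matrix(); rx=lambda a:R.from_euler('x',a).as_matrix()
    M=rz(q[0]); p=np.array([0,0,d1])+M@[a1,0,0]
    M=M@ry(q[1]); p=p+M@[0,0,L2]
    M=M@ry(-q[2]); p=p+M@[L4,0,a3]
    M=M@rx(q[3])@ry(-q[4]); p=p+M@[Lt,0,0]
    return p,M   # M[:,0] = tool z
E
python3 - <<'E'
from kin import *
from h import *
s=sense()
D=[([83.171,22.042,.453,0,-68.411,-14.817],[.231,.581,.223],[0,0,-1]),
([80.2,48.4,80.7,1.8,-116.5,-11],[.30266,.76675,.46064],[.045,.094,-.995]),
(s['joints'],s['tcp_pos'],np.array(s['ee_rot'])[:,2])]
f=lambda P:np.concatenate([fk(q,P)[0]-p for q,p,z in D])
r=least_squares(f,[0.05,.4,.45,.03,.42,.25]);print(r.x.round(3),np.abs(r.fun).max())
for q,p,z in D: print(fk(q,r.x)[1][:,0].round(3),np.round(z,3))
E
```

```text
[-0.857 -2.416  1.646  0.192  0.84  -1.248] 0.15816091486543352
[-0. -0. -1.] [ 0  0 -1]
[-0.011  0.104 -0.995] [ 0.045  0.094 -0.995]
[-0.018  0.238 -0.971] [ 0.101  0.216 -0.971]
```

```bash
sed -i 's/a1,d1,L2,a3,L4,Lt=P/a1,d1,L2,a3,L4,Lt,b,o=P/; s/M=rz(q\[0\])/M=rz(q[0]+o)/; s/\[a1,0,0\]/[a1,-b,0]/; s/rx(q\[3\])/rx(SG*q[3])/; 1a SG=1' kin.py
cat > fit.py <<'E'
import kin
from kin import *
from h import *
s=sense()
D=[([83.171,22.042,.453,0,-68.411,-14.817],[.231,.581,.223],[0,0,-1]),
([80.2,48.4,80.7,1.8,-116.5,-11],[.30266,.76675,.46064],[.045,.094,-.995]),
([79.7,53.6,80.7,3.6,-103.6,-10.1],[.3359,.8501,.399],[.101,.216,-.971]),
(s['joints'],s['tcp_pos'],np.array(s['ee_rot'])[:,2])]
for sg in(1,-1):
    kin.SG=sg
    P0=np.array([0.0,.35,.45,.03,.42,.3,.16,0])
    f=lambda P:np.concatenate([np.r_[fk(q,P)[0]-p,.3*(fk(q,P)[1][:,0]-z)] for q,p,z in D]+[.003*(P-P0)])
    r=least_squares(f,P0);print(sg,r.x.round(3),np.abs(r.fun).max())
    for q,p,z in D: print(fk(q,r.x)[0]-p,fk(q,r.x)[1][:,0].round(3),np.round(z,3))
E
python3 fit.py
```

```text
1 [ 0.092  0.346  0.466 -0.019  0.391  0.394  0.021 -0.203] 0.02121797027227062
[-0.0137535   0.00407162 -0.00026192] [-0. -0. -1.] [ 0  0 -1]
[ 0.00653869 -0.00570521 -0.00413161] [ 0.011  0.104 -0.995] [ 0.045  0.094 -0.995]
[0.00323449 0.00081899 0.00237989] [ 0.03   0.239 -0.971] [ 0.101  0.216 -0.971]
[3.75949751e-03 4.29493813e-05 2.01367416e-03] [ 0.03   0.237 -0.971] [ 0.101  0.216 -0.971]
-1 [ 0.034  0.235  0.515 -0.014  0.41   0.325  0.163  0.005] 0.0007230439414557893
[-3.21919825e-04  4.27176368e-05  2.37741861e-06] [-0. -0. -1.] [ 0  0 -1]
[ 3.49875620e-04 -1.65176698e-05  4.38275756e-05] [ 0.044  0.095 -0.995] [ 0.045  0.094 -0.995]
[-0.00010833  0.00025675  0.00015078] [ 0.101  0.218 -0.971] [ 0.101  0.216 -0.971]
[ 7.71081326e-05 -2.99647308e-04 -1.95949194e-04] [ 0.1    0.217 -0.971] [ 0.101  0.216 -0.971]
```

```bash
cat >> kin.py <<'E'
SG=-1
P=np.array([0.034,.235,.515,-.014,.41,.325,.163,.005])
LO=np.array([-179.83,-69.29,-61.27,-181.25,-171.15]);HI=np.array([179.83,118.12,80.66,117.63,-9.14])
def pts(q):
    a1,d1,L2,a3,L4,Lt,b,o=P; Q=np.array(q,float)
    e=fk(Q,[a1,d1,L2,0,0,0,b,o])[0]; w=fk(Q,[a1,d1,L2,a3,L4,0,b,o])[0]; return e,w
def ik(p,z,n=30,seed=0,q0=None):
    rng=np.random.default_rng(seed); out=[]
    def f(q):
        a,M=fk(q,P); return np.r_[(a-p)*10,M[:,0]-z]
    for i in range(n):
        x0=rng.uniform(LO,HI) if q0 is None else np.array(q0[:5])
        r=least_squares(f,np.clip(x0,LO+.1,HI-.1),bounds=(LO,HI),x_scale=30,max_nfev=60)
        if np.abs(r.fun).max()<2e-3 and not any(np.abs(r.x-o).max()<8 for o in out): out.append(r.x)
        if q0 is not None: break
    return out
E
python3 - <<'E'
from kin import *
from h import *
s=sense();p,M=fk(s['joints'],P);E=np.array(s['ee_rot']);x=M.T@E[:,0];print('x in M',np.degrees(np.arctan2(x[2],x[1])),s['joints'][5])
T={'cup':(.462,.212,.085),'tin':(.57,.04,.16),'mat':(.54,-.28,.09)}
for t in (60,75):
  for az in range(-180,180,30):
    a=np.radians(az);z=np.array([np.sin(np.radians(t))*np.cos(a),np.sin(np.radians(t))*np.sin(a),-np.cos(np.radians(t))])
    row=[]
    for k in T:
        S=[q for q in ik(np.array(T[k]),z,10) if pts(q)[1][2]>.1]
        row.append(' | '.join(str(q[1:].round().astype(int).tolist())for q in S[:2]))
    print(t,az,row)
E
```

```text
x in M -169.66698596165895 -10.054827337572148
60 -180 ['[55, 14, -25, -104]', '[58, 33, -14, -124]', '[64, 36, 8, -121]']
60 -150 ['[57, 17, -8, -110]', '[56, 28, 6, -122]', '[57, 19, 25, -107]']
60 -120 ['[54, 10, 9, -106]', '[49, 13, 24, -110]', '[48, -3, 41, -88]']
60 -90 ['[48, -4, 25, -94]', '[40, -7, 39, -93]', '[39, -27, 62, -70]']
60 -60 ['[41, -24, 41, -78]', '[30, -29, 56, -75]', '[34, -48, 97, -59]']
60 -30 ['[35, -46, 64, -64]', '[21, -50, 84, -60]', '']
60 0 ['', '', '[34, -51, -157, -55]']
60 30 ['', '[19, -55, -157, -45]', '[38, -31, -100, -54]']
60 60 ['[36, -60, -146, -65]', '[27, -35, -97, -52]', '[46, -7, -65, -71]']
60 90 ['[37, -38, -93, -58]', '[37, -13, -64, -72]', '[55, 15, -46, -93]']
60 120 ['[43, -17, -60, -72]', '[47, 8, -47, -94]', '[63, 34, -31, -112]']
60 150 ['[50, 2, -41, -90]', '[54, 25, -32, -112]', '[67, 42, -13, -124]']
75 -180 ['[64, 21, -29, -117]', '[67, 41, -19, -137]', '[74, 46, 11, -136]']
75 -150 ['[66, 25, -9, -124]', '[64, 35, 8, -135]', '[65, 25, 30, -119]']
75 -120 ['[63, 17, 11, -119]', '[57, 18, 28, -121]', '[56, 0, 46, -99]']
75 -90 ['[57, 0, 28, -105]', '[48, -5, 43, -102]', '[49, -26, 66, -81]']
75 -60 ['[51, -21, 44, -88]', '[39, -30, 61, -84]', '[48, -50, 98, -76]']
75 -30 ['[48, -45, 65, -74]', '[36, -55, 89, -75]', '']
75 0 ['', '', '[49, -53, -157, -87]']
75 30 ['', '[36, -61, -160, -82]', '[48, -30, -107, -71]']
75 60 ['[55, -61, -142, -95]', '[38, -37, -106, -70]', '[55, -5, -73, -83]']
75 90 ['[48, -36, -96, -74]', '[45, -12, -73, -83]', '[64, 21, -54, -104]']
75 120 ['[53, -13, -66, -84]', '[55, 12, -54, -104]', '[72, 43, -39, -125]']
75 150 ['[59, 7, -46, -102]', '[63, 31, -39, -124]', '[77, 54, -18, -140]']
```

```bash
cat > sim.py <<'E'
from kin import *
def full(q):
    p,M=fk(q,P); a=np.radians(180+q[5]); # tool x at angle -(180-?)..
    return p,M
def tool(q):
    p,M=fk(q,P); a=np.radians(-159.61-q[5]) if SIGN<0 else np.radians(-159.61+q[5]+0)
    x=M[:,1]*np.cos(a)+M[:,2]*np.sin(a); z=M[:,0]; return p,np.c_[x,np.cross(z,x),z]
SIGN=1
L6=np.r_[LO,-177.46];H6=np.r_[HI,177.46]; V=.7*np.array([159.86,159.86,180,180,180,180])/12
def row(q,rw,w):
    p,E=tool(q); pt=p+E@(np.array(rw[:3])/100); Et=E@R.from_euler('z',rw[3],degrees=True).as_matrix()
    def f(x):
        a,B=tool(x); return np.r_[a-pt,w*(R.from_matrix(B@Et.T).as_rotvec()),1e-5*(x-q)]
    lo=np.maximum(L6,q-V);hi=np.minimum(H6,q+V)
    return least_squares(f,np.clip(q,lo+1e-6,hi-1e-6),bounds=(lo-1e-9,hi+1e-9),x_scale=10).x
E
python3 - <<'E'
import sim
from sim import *
q0=np.array([83.171,22.042,.453,0,-68.411,-14.817])
E0=np.array([[.9294,-.369,0],[-.369,-.9294,0],[0,0,-1]])
# zero of j6
for sgn in(1,-1):
    p,M=fk(q0,P);x=M.T@E0[:,0];print('ang0',np.degrees(np.arctan2(x[2],x[1])))
p,M=fk(q0,P);x=M.T@E0[:,0];a0=np.degrees(np.arctan2(x[2],x[1]))
print('slope sign', (-169.667-a0)/( -10.05+14.817))
E
```

```text
ang0 -164.8879417045519
ang0 -164.8879417045519
slope sign -1.002529535441178
```

```bash
python3 - <<'E'
s=open('sim.py').read()
import re
i=s.index('def full');j=s.index('def tool');s=s[:i]+s[j:]
s=s.replace("a=np.radians(-159.61-q[5]) if SIGN<0 else np.radians(-159.61+q[5]+0)","a=np.radians(-179.72-q[5])").replace("SIGN=1\n","")
open('sim.py','w').write(s)
E
python3 - <<'E'
from sim import *
q0=np.array([83.171,22.042,.453,0,-68.411,-14.817])
print(tool(q0)[1].round(3).tolist())
for w in(.02,.05,.1,.2,.4):
    q=q0.copy()
    for i in range(12): q=row(q,(0,-2.9,-2.9,0),w)
    a=q.round(1)
    for i in range(6): q=row(q,(0,-4,0,0),w)
    print(w,a,tool(q0)[0].round(3),q.round(1))
print('real [80.2 48.4 80.7 1.8 -116.5 -11] [79.7 53.6 80.7 3.6 -103.6 -10.1]')
E
```

```text
[[0.93, -0.369, -0.0], [-0.369, -0.93, -0.0], [0.0, 0.0, -1.0]]
0.02 [ 81.1  41.6  80.7   7.8 -92.8  -9.8] [0.231 0.581 0.223] [ 80.9  42.5  80.7  16.7 -49.7 -13. ]
0.05 [ 81.1  41.6  80.7   7.7 -93.4  -9.8] [0.231 0.581 0.223] [ 80.9  42.5  80.7  16.2 -51.4 -12.7]
0.1 [ 81.   41.9  80.7   7.3 -95.2  -9.8] [0.231 0.581 0.223] [ 80.9  42.5  80.7  14.8 -56.6 -11.8]
0.2 [  80.8   43.    80.7    5.9 -101.   -10. ] [0.231 0.581 0.223] [ 80.7  43.6  80.7  11.3 -70.5 -10.4]
0.4 [  80.4   45.5   80.7    3.2 -111.2  -10.5] [0.231 0.581 0.223] [ 80.   48.3  80.7   6.  -92.7  -9.8]
real [80.2 48.4 80.7 1.8 -116.5 -11] [79.7 53.6 80.7 3.6 -103.6 -10.1]
```

```bash
python3 - <<'E'
from sim import *
q0=np.array([83.171,22.042,.453,0,-68.411,-14.817])
for w in(.5,.6,.7,.85):
    q=q0.copy()
    for i in range(12): q=row(q,(0,-2.9,-2.9,0),w)
    a=q.round(1)
    for i in range(6): q=row(q,(0,-4,0,0),w)
    print(w,a,q.round(1))
w=.6
S2=np.array([79.7,53.6,80.7,3.6,-103.6,-10.1])
for dz in (0,1,-1,2,-2):
    q=S2.copy()
    print('dz',dz)
    for i in range(44):
        q=row(q,(0,4,dz if i>=12 else 0,0),w)
        if i%4==3:
            p,E=tool(q); print(i+1,p.round(2),'t',round(np.degrees(np.arccos(-E[2,2])),1),'az',round(np.degrees(np.arctan2(E[1,2],E[0,2]))),q.round(0).astype(int))
E
```

```text
0.5 [  80.3   46.4   80.7    2.4 -114.1  -10.7] [ 79.7  50.3  80.7   4.4 -98.9  -9.9]
0.6 [  80.2   47.    80.7    1.8 -116.   -10.9] [  79.5   51.8   80.7    3.3 -103.   -10. ]
0.7 [  80.1   47.5   80.7    1.4 -117.4  -11. ] [  79.4   52.9   80.7    2.5 -105.7  -10.1]
0.85 [  80.    47.9   80.7    1.  -118.6  -11.2] [  79.3   54.    80.7    1.8 -108.2  -10.2]
dz 0
4 [0.29 0.74 0.39] t 11.6 az 65 [ 81  32  39   3 -86 -13]
8 [0.24 0.6  0.36] t 11.6 az 65 [ 85  13   6   4 -72 -18]
12 [0.18 0.45 0.33] t 11.6 az 65 [ 92  -5 -18   6 -67 -25]
16 [0.12 0.3  0.29] t 11.6 az 65 [108 -27 -36   8 -72 -41]
20 [0.09 0.2  0.26] t 9.3 az 69 [144 -54 -46   9 -96 -75]
24 [0.1  0.15 0.24] t 3.6 az 92 [141 -59 -48   3 -98 -72]
28 [0.13 0.06 0.24] t 4.5 az 173 [110 -59 -48  -4 -99 -42]
32 [ 0.11 -0.09  0.24] t 6.4 az 177 [  73  -66  -47   -7 -111   -7]
36 [ 0.02 -0.18  0.26] t 5.6 az -154 [  41  -69  -43   -2 -121   27]
40 [-0.04 -0.23  0.3 ] t 8.9 az -122 [  26  -69  -37    6 -130   47]
44 [-0.08 -0.28  0.38] t 13.2 az -114 [  28  -69  -25   14 -144   51]
dz 1
4 [0.29 0.74 0.39] t 11.6 az 65 [ 81  32  
[... 2034 characters left out ...]
4 [0.29 0.74 0.39] t 11.6 az 65 [ 81  32  39   3 -86 -13]
8 [0.24 0.6  0.36] t 11.6 az 65 [ 85  13   6   4 -72 -18]
12 [0.18 0.45 0.33] t 11.6 az 65 [ 92  -5 -18   6 -67 -25]
16 [0.11 0.29 0.37] t 11.6 az 65 [111 -30 -27   8 -85 -43]
20 [0.1  0.19 0.42] t 8.1 az 71 [ 148  -51  -23    9 -116  -76]
24 [0.11 0.12 0.48] t 3.2 az 117 [ 131  -47  -12    1 -122  -62]
28 [0.13 0.   0.56] t 5.5 az 166 [  95  -44    1   -7 -133  -31]
32 [ 0.09 -0.15  0.64] t 5.8 az 167 [  73  -43   19  -12 -152  -15]
36 [ 0.04 -0.28  0.7 ] t 6.0 az 162 [  70  -42   42  -43 -171  -44]
40 [-0.01 -0.33  0.69] t 8.9 az 149 [  68  -45   45  -85 -171  -85]
44 [-0.05 -0.4   0.68] t 10.4 az 145 [  67  -47   53 -127 -167 -126]
```

```bash
cat >> sim.py <<'E'
def j6for(q5,E):
    M=fk(q5,P)[1]; x=M.T@E[:,0]; j=-179.72-np.degrees(np.arctan2(x[2],x[1])); return (j+180)%360-180
def ori(t,az,s=1):
    t,a=np.radians(t),np.radians(az); z=np.array([np.sin(t)*np.cos(a),np.sin(t)*np.sin(a),-np.cos(t)])
    y=s*np.array([-np.sin(a),np.cos(a),0]); return np.c_[np.cross(y,z),y,z]
E
python3 - <<'E'
from sim import *
T={'cup':(.462,.212,.085),'tin':(.57,.04,.16),'mat':(.54,-.28,.09),'lim':(0,-.9,.5)}
for az in(-75,-90,-105):
  for t in(60,70):
    for k in T:
        E=ori(t,az); S=[q for q in ik(np.array(T[k]),E[:,2],8) if abs(q[3])<100]
        for q in S[:2]: print(az,t,k,q.round(),'j6 s=+1',round(j6for(q,E)),'wrist',pts(q)[1].round(2),'elb',pts(q)[0].round(2))
E
```

```text
-75 60 cup [ 66.  44. -14.  33. -86.] j6 s=+1 110 wrist [0.39 0.48 0.25] elb [0.31 0.3  0.6 ]
-75 60 tin [ 48.  35. -18.  47. -84.] j6 s=+1 121 wrist [0.5  0.31 0.32] elb [0.34 0.14 0.66]
-75 60 mat [ 19.  36. -38.  77. -62.] j6 s=+1 108 wrist [ 0.47 -0.01  0.25] elb [ 0.37 -0.04  0.65]
-75 60 lim [-82.  19.  13. -14. -25.] j6 s=+1 -74 wrist [-0.07 -0.63  0.66] elb [-0.13 -0.23  0.72]
-75 70 cup [ 68.  50. -11.  35. -93.] j6 s=+1 107 wrist [0.38 0.51 0.2 ] elb [0.31 0.34 0.56]
-75 70 tin [ 50.  40. -18.  50. -90.] j6 s=+1 116 wrist [0.49 0.33 0.27] elb [0.36 0.18 0.63]
-75 70 mat [ 22.  43. -39.  80. -71.] j6 s=+1 99 wrist [0.46 0.01 0.2 ] elb [ 0.42 -0.    0.61]
-75 70 lim [-82.  18.   4. -47.  -9.] j6 s=+1 -41 wrist [-0.08 -0.61  0.61] elb [-0.13 -0.21  0.72]
-90 60 cup [ 61.  48.  -4.  25. -94.] j6 s=+1 108 wrist [0.46 0.49 0.25] elb [0.35 0.28 0.58]
-90 60 tin [ 44.  40.  -7.  39. -93.] j6 s=+1 120 wrist [0.57 0.32 0.32] elb [0.37 0.13 0.63]
-90 60 mat [ 17.  39. -27.  62. -70.] j6 s=+1 115 wrist [0.54 0.   0.25] elb [ 0.39 -0.05  0.63]
-90 60 lim [-75.  18.  11.  30. -27.] j6 s=
[... 551 characters left out ...]
05 60 tin [  39.   45.    4.   31. -102.] j6 s=+1 117 wrist [0.64 0.31 0.32] elb [0.41 0.12 0.6 ]
-105 60 mat [ 14.  43. -15.  50. -78.] j6 s=+1 118 wrist [ 0.61 -0.01  0.25] elb [ 0.42 -0.06  0.61]
-105 60 lim [-69.  19.  13.  51. -42.] j6 s=+1 -152 wrist [ 0.07 -0.63  0.66] elb [-0.08 -0.25  0.72]
-105 70 cup [  56.   57.    8.   19. -109.] j6 s=+1 103 wrist [0.54 0.51 0.2 ] elb [0.4  0.29 0.52]
-105 70 tin [  40.   50.    6.   34. -108.] j6 s=+1 116 wrist [0.65 0.33 0.27] elb [0.43 0.15 0.57]
-105 70 mat [ 16.  49. -14.  53. -85.] j6 s=+1 113 wrist [0.62 0.01 0.2 ] elb [ 0.45 -0.03  0.57]
-105 70 lim [-67.  18.   4.  75. -37.] j6 s=+1 -177 wrist [ 0.08 -0.61  0.61] elb [-0.07 -0.24  0.72]
```

```bash
cat > plan1.py <<'E'
from sim import *
from h import sense
q=np.array(sense()['joints'],float)
w=.6
def go(q,tgt,turn=0,verbose=True):
    p,E=tool(q); d=np.array(tgt)-p; n=int(np.ceil(np.linalg.norm(d)/.041)); 
    n=max(n,int(np.ceil(abs(turn)/7)))
    rw=np.r_[100*E.T@d/n,turn/n]
    for i in range(n):
        p,E=tool(q); pt=p+d/n
        q=row(q,np.r_[100*E.T@(d/n),turn/n],w)
    if verbose: show(q,str(n)+' rows '+str(rw.round(2)))
    return q
def show(q,s=''):
    p,E=tool(q); print(s,p.round(3),'t',round(np.degrees(np.arccos(-E[2,2])),1),'az',round(np.degrees(np.arctan2(E[1,2],E[0,2]))),q.round(0).astype(int))
E
python3 - <<'E'
from plan1 import *
q=go(q,(.6,.3,.45));q=go(q,(.6,-.3,.5));qc=go(q,(.2,-.75,.5))
for az in (-90,-75):
  for be in (0,20,40,60):
    q=qc.copy(); d=np.array([np.cos(np.radians(az))*np.cos(np.radians(be)),np.sin(np.radians(az))*np.cos(np.radians(be)),np.sin(np.radians(be))])*4
    for i in range(48):
        p,E=tool(q); q=row(q,np.r_[E.T@d,0],w)
        if i%8==7: show(q,f'{az} {be} {i+1}')
E
```

```text
15 rows [ 3.    2.6  -0.95  0.  ] [0.603 0.306 0.454] t 13.4 az 65 [ 38  18  26  -6 -86  31]
15 rows [ 1.48  3.59 -1.15  0.  ] [ 0.6 -0.3  0.5] t 13.4 az 65 [ -19   27   46  -14 -107   83]
15 rows [-1.37  3.67 -0.89  0.  ] [ 0.191 -0.712  0.471] t 12.3 az 59 [ -67   48   81  -13 -129  128]
-90 0 8 [ 0.161 -0.843  0.353] t 8.8 az 9 [ -72   56   81   -9 -112  136]
-90 0 16 [ 0.139 -0.956  0.26 ] t 14.3 az -43 [-75  63  81  -8 -95 140]
-90 0 24 [ 0.123 -1.053  0.188] t 24.7 az -62 [-77  69  81  -6 -77 142]
-90 0 32 [ 0.11  -1.133  0.135] t 36.0 az -70 [-78  75  81  -5 -60 143]
-90 0 40 [ 0.099 -1.193  0.102] t 46.8 az -75 [-78  79  81  -3 -44 142]
-90 0 48 [ 0.088 -1.233  0.085] t 56.2 az -79 [-78  83  81   1 -31 140]
-90 20 8 [ 0.157 -0.803  0.432] t 9.1 az 2 [ -71   51   81  -10 -117  134]
-90 20 16 [ 0.135 -0.893  0.407] t 16.0 az -45 [ -74   53   81   -8 -103  138]
-90 20 24 [ 0.121 -0.981  0.395] t 27.0 az -61 [-76  56  81  -7 -89 140]
-90 20 32 [ 0.11  -1.064  0.392] t 38.9 az -69 [-77  59  81  -5 -74 141]
-90 20 40 [ 0.101 -1.134  0.397] t 50.7 az -74 [-78  61  81  -3 -59 141]
-9
[... 2076 characters left out ...]
42   81   -6 -101  127]
-75 40 32 [ 0.277 -0.888  0.615] t 40.6 az -58 [-64  42  81  -4 -88 127]
-75 40 40 [ 0.297 -0.945  0.656] t 53.1 az -62 [-64  43  81  -1 -75 127]
-75 40 48 [ 0.314 -0.995  0.697] t 65.3 az -64 [-63  44  81   1 -61 125]
-75 60 8 [ 0.193 -0.674  0.574] t 9.8 az 8 [ -65   39   81  -12 -128  125]
-75 60 16 [ 0.199 -0.655  0.65 ] t 15.9 az -32 [ -64   33   81  -10 -124  124]
-75 60 24 [ 0.209 -0.655  0.712] t 25.8 az -47 [ -62   28   81   -7 -117  123]
-75 60 32 [ 0.223 -0.672  0.771] t 37.2 az -53 [ -61   25   81   -4 -108  122]
-75 60 40 [ 0.238 -0.7    0.831] t 49.4 az -57 [-59  24  81  -2 -98 122]
-75 60 48 [ 0.253 -0.735  0.893] t 62.0 az -60 [-59  23  81   1 -85 122]
```

Request:
step_arm(targets="3 2.6 -0.9 0;3 2.6 -0.9 0;3 2.6 -0.9 0;3 2.6 -0.9 0;3 2.6 -0.9 0;3 2.6 -0.9 0;3 2.6 -0.9 0;3 2.6 -0.9 0;3 2.6 -0.9 0;3 2.6 -0.9 0;3 2.6 -0.9 0;3 2.6 -0.9 0")

```text
time_s: 2.6
tcp_pos: [0.5408, 0.4289, 0.4389]
ee_rot: [[0.929, -0.355, 0.106], [-0.37, -0.904, 0.215], [0.019, -0.239, -0.971]]
wrist_force: [0.7, 0.3, 1.0]
gripper_width: 1.0
gripper_force: 0.0
```

Request:
step_arm(targets="3 2.6 -0.9 0;3 2.6 -0.9 0;3 2.6 -0.9 0;1.5 3.6 -1.2 0;1.5 3.6 -1.2 0;1.5 3.6 -1.2 0;1.5 3.6 -1.2 0;1.5 3.6 -1.2 0;1.5 3.6 -1.2 0;1.5 3.6 -1.2 0;1.5 3.6 -1.2 0;1.5 3.6 -1.2 0")

```text
time_s: 3.6
tcp_pos: [0.5915, -0.0459, 0.4807]
ee_rot: [[0.929, -0.354, 0.109], [-0.37, -0.905, 0.209], [0.025, -0.234, -0.972]]
wrist_force: [0.9, -0.0, 0.6]
gripper_width: 1.001
gripper_force: 0.0
```

Request:
step_arm(targets="1.5 3.6 -1.2 0;1.5 3.6 -1.2 0;1.5 3.6 -1.2 0;1.5 3.6 -1.2 0;1.5 3.6 -1.2 0;1.5 3.6 -1.2 0;-1.4 3.7 -0.9 0;-1.4 3.7 -0.9 0;-1.4 3.7 -0.9 0;-1.4 3.7 -0.9 0;-1.4 3.7 -0.9 0;-1.4 3.7 -0.9 0")

```text
time_s: 4.6
tcp_pos: [0.4273, -0.4692, 0.5023]
ee_rot: [[0.929, -0.355, 0.106], [-0.37, -0.907, 0.202], [0.025, -0.227, -0.974]]
wrist_force: [0.1, 0.2, -0.0]
gripper_width: 1.002
gripper_force: 0.0
```

```bash
python3 - <<'E'
from plan1 import *
show(q); q=go(q,(.2,-.75,.5)); print(tool(q)[1].round(2))
for be in(20,30,40):
    qq=q.copy()
    for i in range(40):
        p,E=tool(qq); qq=row(qq,np.r_[E.T@(np.array([-.2*np.cos(np.radians(be)),-np.cos(np.radians(be)),np.sin(np.radians(be))])*4),0],w)
        if i%8==7: show(qq,str(be)); print((tool(qq)[1].T@(np.array([-.2*np.cos(np.radians(be)),-np.cos(np.radians(be)),np.sin(np.radians(be))])*4)).round(1))
E
```

```text
[ 0.42  -0.464  0.532] t 13.2 az 63 [ -40   25   48  -14 -115  102]
9 rows [-1.11  3.83 -0.55  0.  ] [ 0.191 -0.714  0.472] t 12.1 az 56 [ -67   48   81  -13 -129  128]
[[ 0.93 -0.36  0.12]
 [-0.37 -0.91  0.18]
 [ 0.04 -0.21 -0.98]]
20 [ 0.106 -0.808  0.435] t 9.2 az 0 [ -75   51   81  -10 -117  137]
[ 1.   3.7 -1.5]
20 [ 0.043 -0.897  0.409] t 15.6 az -48 [ -80   53   81   -8 -104  144]
[ 1.1  3.9 -0.7]
20 [-0.006 -0.983  0.395] t 26.5 az -66 [-84  56  81  -7 -90 147]
[1.1 3.9 0.2]
20 [-0.045 -1.064  0.39 ] t 38.4 az -75 [-86  59  81  -7 -74 149]
[1.  3.8 1.1]
20 [-0.077 -1.133  0.394] t 50.3 az -81 [-87  62  81  -5 -59 150]
[0.9 3.5 1.9]
30 [ 0.11  -0.781  0.474] t 9.3 az -1 [ -74   48   81  -10 -120  136]
[ 1.   3.3 -2.1]
30 [ 0.05  -0.85   0.479] t 16.0 az -47 [ -79   48   81   -9 -109  142]
[ 1.2  3.6 -1.4]
30 [ 0.004 -0.924  0.49 ] t 26.8 az -65 [-83  49  81  -8 -96 145]
[ 1.3  3.8 -0.5]
30 [-0.031 -0.997  0.507] t 38.8 az -74 [-85  50  81  -7 -82 148]
[1.3 3.8 0.4]
30 [-0.061 -1.065  0.529] t 51.0 az -79 [-86  52  81  -6 -68 149]
[1.2 3.7 1.3]
40 [ 0.115 -0.751  0.511] t 9.5 az 0 [ -73   45   81  -11 -123  134]
[ 1.   2.9 -2.6]
40 [ 0.06  -0.796  0.543] t 16.0 az -45 [ -78   43   81   -9 -114  139]
[ 1.3  3.3 -2. ]
40 [ 0.019 -0.85   0.575] t 26.5 az -62 [ -81   42   81   -8 -103  143]
[ 1.4  3.6 -1.2]
40 [-0.013 -0.91   0.611] t 38.4 az -71 [-84  42  81  -8 -91 145]
[ 1.5  3.7 -0.3]
40 [-0.039 -0.971  0.649] t 50.7 az -76 [-85  43  81  -7 -78 146]
[1.5 3.7 0.6]
```

Request:
step_arm(targets="-1.1 3.8 -0.5 0;-1.1 3.8 -0.5 0;-1.1 3.8 -0.5 0;-1.1 3.8 -0.5 0;-1.1 3.8 -0.5 0;-1.1 3.8 -0.5 0;-1.1 3.8 -0.5 0;-1.1 3.8 -0.5 0;1 3.3 -2.2 0;1 3.3 -2.2 0;1 3.3 -2.2 0;1 3.3 -2.2 0")

```text
time_s: 5.6
tcp_pos: [0.1891, -0.7546, 0.4413]
ee_rot: [[0.923, -0.364, 0.125], [-0.378, -0.918, 0.117], [0.072, -0.155, -0.985]]
wrist_force: [0.1, -0.4, 0.0]
gripper_width: 1.001
gripper_force: 0.0
```

Request:
step_arm(targets="1 3.3 -2.1 0;1 3.3 -2.1 0;1 3.3 -2.1 0;1 3.3 -2.1 0;1.1 3.5 -1.7 0;1.1 3.5 -1.7 0;1.1 3.5 -1.7 0;1.1 3.5 -1.7 0;1.1 3.5 -1.6 0;1.1 3.5 -1.6 0;1.1 3.5 -1.6 0;1.1 3.5 -1.6 0")

```text
time_s: 6.6
tcp_pos: [0.0861, -0.8677, 0.4181]
ee_rot: [[0.903, -0.399, 0.158], [-0.378, -0.914, -0.145], [0.202, 0.072, -0.977]]
wrist_force: [0.1, -0.4, -0.0]
gripper_width: 0.999
gripper_force: 0.0
```

Request:
step_arm(targets="1.3 3.7 -1 0;1.3 3.7 -1 0;1.3 3.7 -1 0;1.3 3.7 -1 0;1.3 3.8 -0.5 0;1.3 3.8 -0.5 0;1.3 3.8 -0.5 0;1.3 3.8 -0.5 0;1.3 3.8 0 0;1.3 3.8 0 0;1.3 3.8 0 0;1.3 3.8 0 0")

```text
time_s: 7.6
tcp_pos: [0.0273, -0.9888, 0.3955]
ee_rot: [[0.884, -0.442, 0.154], [-0.342, -0.834, -0.433], [0.32, 0.33, -0.888]]
wrist_force: [0.4, -0.2, -1.7]
gripper_width: 1.001
gripper_force: 0.0
```

```bash
python3 - <<'E'
from plan1 import *
show(q);be=30
for i in range(24):
        p,E=tool(q);d=E.T@(np.array([-.2*np.cos(np.radians(be)),-np.cos(np.radians(be)),np.sin(np.radians(be))])*4); q=row(q,np.r_[d,0],w)
        if i%6==5: show(q,str(d.round(1)))
print(tool(q)[1].round(2))
E
```

```text
[ 0.029 -0.981  0.418] t 27.4 az -70 [-81  54  81  -5 -89 145]
[1.2 3.9 0.2] [-0.005 -1.028  0.444] t 36.6 az -76 [-83  54  81  -4 -80 147]
[1.2 3.8 0.8] [-0.033 -1.072  0.47 ] t 45.8 az -79 [-84  55  81  -4 -70 148]
[1.1 3.6 1.5] [-0.058 -1.112  0.496] t 54.9 az -82 [-86  56  81  -3 -60 148]
[1.  3.4 2.1] [-0.079 -1.146  0.522] t 63.5 az -85 [-86  57  81  -2 -50 148]
[[ 0.85 -0.52  0.08]
 [-0.17 -0.42 -0.89]
 [ 0.5   0.74 -0.45]]
```

Request:
step_arm(targets="1.2 3.8 0 0;1.2 3.8 0 0;1.2 3.8 0.2 0;1.2 3.8 0.2 0;1.2 3.8 0.4 0;1.2 3.8 0.4 0;1.2 3.7 0.6 0;1.2 3.7 0.6 0;1.2 3.7 0.8 0;1.2 3.7 0.8 0;1.1 3.7 1 0;1.1 3.7 1 0")

```text
time_s: 8.6
tcp_pos: [-0.0271, -1.0848, 0.4124]
ee_rot: [[0.868, -0.482, 0.118], [-0.28, -0.672, -0.686], [0.409, 0.563, -0.718]]
wrist_force: [-0.5, -0.2, -0.4]
gripper_width: 0.999
gripper_force: 0.0
```

Request:
step_arm(targets="1.1 3.7 1.1 0;1.1 3.7 1.1 0;1.1 3.6 1.3 0;1.1 3.6 1.3 0;1.1 3.6 1.5 0;1.1 3.6 1.5 0;1.1 3.5 1.7 0;1.1 3.5 1.7 0;1 3.5 1.9 0;1 3.5 1.9 0;1 3.4 2.1 0;1 3.4 2.1 0")

```text
time_s: 9.6
tcp_pos: [-0.0732, -1.157, 0.4467]
ee_rot: [[0.86, -0.507, 0.056], [-0.209, -0.45, -0.868], [0.465, 0.735, -0.493]]
wrist_force: [-0.5, -0.9, -0.1]
gripper_width: 1.001
gripper_force: 0.0
```

Request:
step_arm(targets="1 3.4 2.1 0;1 3.4 2.1 0;1 3.4 2.2 0;1 3.4 2.2 0")

```text
time_s: 9.93
tcp_pos: [-0.0878, -1.1716, 0.4669]
ee_rot: [[0.859, -0.511, 0.032], [-0.186, -0.37, -0.91], [0.477, 0.776, -0.413]]
wrist_force: [0.3, 0.1, 0.5]
gripper_width: 1.002
gripper_force: 0.0
```

```bash
python3 - <<'E'
from plan1 import *
show(q);E=tool(q)[1];print(E.round(3), sense()['ee_rot'])
z=E[:,2];h=np.cross(z,[0,0,1]);h/=np.linalg.norm(h)
for s in(1,-1): print('turn',s,np.degrees(np.arctan2(-(s*h)@E[:,0],(s*h)@E[:,1])), 'yworld',s*h)
E
```

```text
[-0.086 -1.176  0.485] t 65.6 az -88 [-86  60  81   3 -45 146]
[[ 0.857 -0.513  0.037]
 [-0.184 -0.372 -0.91 ]
 [ 0.481  0.773 -0.413]] [[ 0.85893096 -0.51107276  0.03228368]
 [-0.18623883 -0.37048284 -0.90997668]
 [ 0.47702484  0.77559467 -0.41340077]]
turn 1 58.12665548913045 yworld [-0.9991815  -0.04045156  0.        ]
turn -1 -121.87334451086957 yworld [ 0.9991815   0.04045156 -0.        ]
```

Request:
step_arm(targets="0 0 0 6.5;0 0 0 6.5;0 0 0 6.5;0 0 0 6.5;0 0 0 6.5;0 0 0 6.5;0 0 0 6.5;0 0 0 6.5;0 0 0 6.1")

```text
time_s: 10.68
tcp_pos: [-0.0875, -1.1713, 0.4673]
ee_rot: [[0.014, -0.999, 0.033], [-0.413, -0.036, -0.91], [0.91, -0.0, -0.414]]
wrist_force: [-0.6, -0.1, -0.0]
gripper_width: 1.004
gripper_force: 0.0
```

```bash
cat > fitobj.py <<'E'
from h import *
import pickle
from scipy.optimize import minimize
th=np.linspace(0,2*np.pi,40,endpoint=False)
def hull_mask(c,pts,S=4):
    q=np.array([proj(c,p) for p in pts]); q=cv2.convexHull(np.float32((q+.5)*S-.5).reshape(-1,1,2))
    m=np.zeros((384*S,512*S),np.uint8); cv2.fillConvexPoly(m,np.int32(np.round(q)),255); return cv2.resize(m,(512,384),interpolation=cv2.INTER_AREA)/255.
def circ(x,y,r,z): return np.c_[x+r*np.cos(th),y+r*np.sin(th),0*th+z]
def best(masks,cs,model,x0,st):
    f=lambda x:-sum(np.minimum(hull_mask(c,model(x)),m).sum()/np.maximum(hull_mask(c,model(x)),m).sum() for c,m in zip(cs,masks))
    r=minimize(f,x0,method='Nelder-Mead',options=dict(initial_simplex=[x0]+[np.array(x0)+np.eye(len(x0))[i]*st[i] for i in range(len(x0))],maxiter=90)); return r.x,-r.fun
def seg(c,lo,hi,near):
    m=cv2.inRange(cv2.cvtColor(c['frame'],cv2.COLOR_BGR2HSV),lo,hi); m=cv2.morphologyEx(m,cv2.MORPH_CLOSE,np.ones((3,3)))
    n,l,s,ce=cv2.connectedComponentsWithStats(m); k=1+np.argmin(np.hypot(*(ce[1:]-near).T)+1e3*(s[1:,4]<60)); k=l==k
    cc,_=cv2.findContours(k.astype(np.uint8),0,2); h=np.zeros(m.shape,np.uint8); cv2.fillConvexPoly(h,cv2.convexHull(np.vstack(cc)),1); return h.astype(float)
def cup(x): return np.r_[circ(x[0],x[1],.035,.105),circ(x[0],x[1],.03,0)]
def tin(x):
    c,s=np.cos(x[2]),np.sin(x[2]); B=np.array([[a*.07,b*.09]for a in(-1,1)for b in(-1,1)])@np.array([[c,s],[-s,c]])+x[:2]
    return np.r_[np.c_[B,[.065]*4],np.c_[B,[0]*4]]
E
python3 - <<'E'
from fitobj import *
d=pickle.load(open('c0.pkl','rb'));t,s=d['top'],d['side']
Y=((18,120,30),(34,255,255));G=((55,70,10),(98,255,255))
mt,ms=seg(t,*Y,(175,227)),seg(s,*Y,(197,191)); print(mt.sum(),ms.sum())
for a in([ms],[s]),([mt],[t]),([mt,ms],[t,s]): print('cup',best(*a,cup,[.462,.21],[.01,.01]))
gt,gs=seg(t,*G,(238,194)),seg(s,*G,(254,202));print(gt.sum(),gs.sum())
for a in([gs],[s]),([gt],[t]),([gt,gs],[t,s]): print('tin',best(*a,tin,[.57,.04,np.radians(15)],[.01,.01,.05]))
E
python3 - <<'E'
from plan1 import *
show(q)
for wp in [(.15,-.85,.5),(.55,-.35,.5),(.55,.1,.45),(.463,.33,.25),(.463,.33,.13)]: q=go(q,wp)
E
```

```text
604.0 740.0
cup (array([0.45958362, 0.2103421 ]), np.float64(0.8715109255452175))
cup (array([0.46389835, 0.21770571]), np.float64(0.9543430990337233))
cup (array([0.46346658, 0.21668038]), np.float64(1.8095653677592947))
2510.0 2098.0
tin (array([0.57247016, 0.03973221, 0.30045345]), np.float64(0.9367928031444206))
tin (array([0.57582261, 0.04635879, 0.30126948]), np.float64(0.7976001636138714))
tin (array([0.57380147, 0.04483727, 0.28731358]), np.float64(1.7222395026090713))
 [-0.085 -1.176  0.485] t 65.6 az -88 [-86  60  81   3 -45  87]
10 rows [-1.19 -2.48 -2.94  0.  ] [ 0.148 -0.875  0.512] t 64.4 az -87 [-61  16   6  53 -30  28]
17 rows [-1.37 -2.49 -2.66  0.  ] [ 0.55 -0.35  0.5 ] t 64.4 az -87 [ 11   9  -3  63 -93 -15]
12 rows [-1.99 -0.15 -3.2   0.  ] [0.55 0.1  0.45] t 64.4 az -87 [  50   25   11   46 -123  -39]
8 rows [-3.51  0.98 -1.56  0.  ] [0.463 0.33  0.25 ] t 64.4 az -87 [  66   45   16   27 -120  -64]
3 rows [-3.61  0.02  1.73  0.  ] [0.463 0.33  0.13 ] t 64.4 az -87 [  66   53   13   25 -110  -69]
```

Request:
step_arm(targets="-1 -2.5 -3 0;-1 -2.5 -3 0;-1 -2.5 -3 0;-1 -2.5 -3 0;-1 -2.5 -3 0;-1 -2.5 -3 0;-1 -2.5 -3 0;-1 -2.5 -3 0;-1 -2.5 -3 0;-1 -2.5 -3 0;-1.3 -2.6 -2.8 0;-1.3 -2.6 -2.8 0")

```text
time_s: 11.68
tcp_pos: [0.135, -0.8854, 0.5173]
ee_rot: [[0.014, -1.0, 0.003], [-0.434, -0.009, -0.901], [0.901, 0.012, -0.434]]
wrist_force: [1.4, 0.2, 0.5]
gripper_width: 0.999
gripper_force: 0.0
```

Request:
step_arm(targets="-1.3 -2.6 -2.8 0;-1.3 -2.6 -2.8 0;-1.3 -2.6 -2.8 0;-1.3 -2.6 -2.8 0;-1.3 -2.6 -2.8 0;-1.3 -2.6 -2.8 0;-1.3 -2.6 -2.8 0;-1.3 -2.6 -2.8 0;-1.3 -2.6 -2.8 0;-1.3 -2.6 -2.8 0;-1.3 -2.6 -2.8 0;-1.3 -2.6 -2.8 0")

```text
time_s: 12.68
tcp_pos: [0.4441, -0.5128, 0.5199]
ee_rot: [[0.012, -1.0, 0.005], [-0.435, -0.009, -0.9], [0.9, 0.009, -0.435]]
wrist_force: [0.1, -0.6, 0.2]
gripper_width: 1.001
gripper_force: 0.0
```

```bash
cat > mv.py <<'E'
# prints tool-axis displacement (cm) from the pose sensed to world waypoints
import sys
from h import *
s=sense();E=np.array(s['ee_rot']);p=np.array(s['tcp_pos'])
print('p',p.round(4),'q',np.round(s['joints'],1),'t',s['time_s'])
for a in sys.argv[1:]:
    g=np.array([float(v) for v in a.split(',')]); d=100*E.T@(g-p); n=int(np.ceil(np.linalg.norm(d)/4.1)); print(a,d.round(2),n,(d/n).round(2)); p=g
E
python3 mv.py .55,.1,.45 .466,.345,.25 .466,.345,.125
```

```text
p [ 0.4441 -0.5128  0.5199] q [-23.8   5.7 -23.3  76.2 -57.8 -18.9] t 12.6833
.55,.1,.45 [-32.83 -11.22 -52.08] 16 [-2.05 -0.7  -3.26]
.466,.345,.25 [-28.76   8.   -13.39] 8 [-3.6   1.   -1.67]
.466,.345,.125 [-11.25  -0.11   5.44] 4 [-2.81 -0.03  1.36]
```

Request:
step_arm(targets="-2 -0.7 -3.3 0;-2 -0.7 -3.3 0;-2 -0.7 -3.3 0;-2 -0.7 -3.3 0;-2 -0.7 -3.3 0;-2 -0.7 -3.3 0;-2 -0.7 -3.3 0;-2 -0.7 -3.3 0;-2 -0.7 -3.3 0;-2 -0.7 -3.3 0;-2 -0.7 -3.3 0;-2 -0.7 -3.3 0")

```text
time_s: 13.68
tcp_pos: [0.5233, -0.0512, 0.4747]
ee_rot: [[0.012, -1.0, 0.005], [-0.437, -0.009, -0.899], [0.899, 0.009, -0.438]]
wrist_force: [1.2, -0.5, 0.3]
gripper_width: 1.002
gripper_force: 0.0
```

Request:
step_arm(targets="-2 -0.7 -3.3 0;-2 -0.7 -3.3 0;-2 -0.7 -3.3 0;-2 -0.7 -3.3 0;-3.6 1 -1.7 0;-3.6 1 -1.7 0;-3.6 1 -1.7 0;-3.6 1 -1.7 0;-3.6 1 -1.7 0;-3.6 1 -1.7 0;-3.6 1 -1.7 0;-3.6 1 -1.7 0")

```text
time_s: 14.68
tcp_pos: [0.4654, 0.3496, 0.2595]
ee_rot: [[0.012, -1.0, 0.004], [-0.438, -0.009, -0.899], [0.899, 0.01, -0.438]]
wrist_force: [1.0, 1.0, 0.1]
gripper_width: 0.997
gripper_force: 0.0
```

```bash
python3 mv.py .465,.335,.125 .465,.335,.073 .464,.2,.073; python3 - <<'E'
from h import *
import pickle
d={n:shot(n,n+'1.png') for n in('top','side')};pickle.dump(d,open('c1.pkl','wb'))
cv2.imwrite('pics/v1.png',np.hstack([cv2.resize(d['top']['frame'][110:290,110:290],(400,400)),cv2.resize(d['side']['frame'][80:260,110:290],(400,400))]))
E
```

```text
p [0.4654 0.3496 0.2595] q [  64.    42.3    7.3   25.8 -114.2  -66. ] t 14.6833
.465,.335,.125 [-11.45  -0.07   7.21] 4 [-2.86 -0.02  1.8 ]
.465,.335,.073 [-4.67 -0.05  2.28] 2 [-2.34 -0.02  1.14]
.464,.2,.073 [ 5.92  0.22 12.13] 4 [1.48 0.05 3.03]
```

View pics/v1.png

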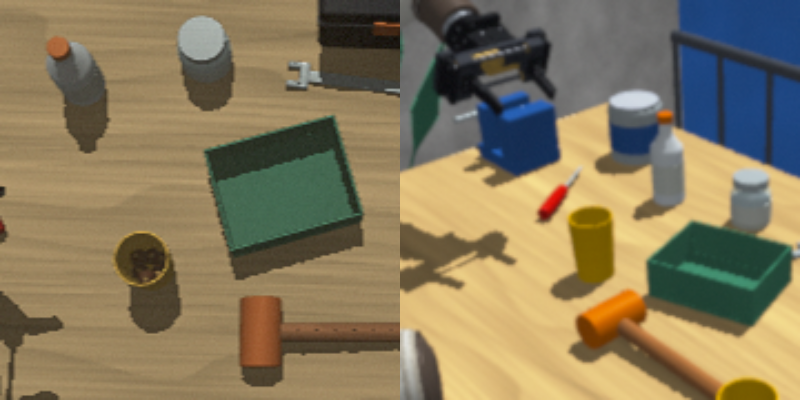

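The picture shows the hand to the left of the cup with its fingers level and facing it. The cup is at left-panel (143,258) and nothing has been disturbed. Descending now.

Request:
step_arm(targets="-2.9 0 1.8 0;-2.9 0 1.8 0;-2.9 0 1.8 0;-2.9 0 1.8 0;-2.4 0 1.1 0;-2.4 0 1.1 0;0 0 0 0")

```text
time_s: 15.37
tcp_pos: [0.4631, 0.3329, 0.068]
ee_rot: [[0.016, -1.0, -0.001], [-0.432, -0.007, -0.902], [0.902, 0.015, -0.432]]
wrist_force: [0.5, -0.8, -0.6]
gripper_width: 1.004
gripper_force: 0.0
```

```bash
python3 mv.py .4635,.198,.069
```

```text
p [0.4631 0.3329 0.068 ] q [ 63.8  52.8  -0.9  23.7 -97.5 -73.8] t 15.3667
.4635,.198,.069 [ 5.91  0.05 12.12] 4 [1.48 0.01 3.03]
```

Request:
step_arm(targets="1 0 2 0;1 0 2 0;1 0 2 0;1 0 2 0;1 0 2 0;1 0 2.1 0;0 0 0 0")

```text
time_s: 15.95
tcp_pos: [0.4644, 0.196, 0.0756]
ee_rot: [[0.012, -1.0, -0.002], [-0.436, -0.004, -0.9], [0.9, 0.011, -0.436]]
wrist_force: [-0.9, -0.6, -0.2]
gripper_width: 0.999
gripper_force: 0.0
```

Request:
step_arm(targets="0 0 0 0;0 0 0 0;0 0 0 0;0 0 0 0;0 0 0 0;0 0 0 0", claw=5.5)

```text
time_s: 16.45
tcp_pos: [0.465, 0.2005, 0.0736]
ee_rot: [[0.013, -1.0, 0.003], [-0.435, -0.009, -0.9], [0.9, 0.01, -0.435]]
wrist_force: [-0.7, 1.8, 2.6]
gripper_width: 0.77
gripper_force: 29.6
```

```bash
python3 mv.py .4635,.198,.2; python3 - <<'E'
from h import *
import pickle
d={n:shot(n,n+'2.png') for n in('top','side')}
cv2.imwrite('pics/v2.png',np.hstack([cv2.resize(d['top']['frame'][150:280,110:240],(400,400)),cv2.resize(d['side']['frame'][110:240,120:250],(400,400))]))
E
```

```text
p [0.465  0.2005 0.0736] q [ 57.9  45.4 -19.6  28.8 -85.7 -76.3] t 16.45
.4635,.198,.2 [11.49  0.28 -5.28] 4 [ 2.87  0.07 -1.32]
```

View pics/v2.png

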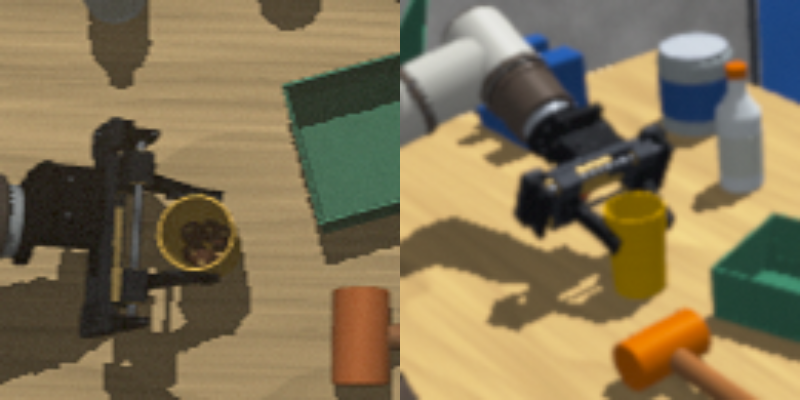

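The cup is upright between the pads (left panel (197,233)), with an opening of 67 mm and a grip of 30 N. Lifting it, carrying it over the tin and starting the roll.

Request:
step_arm(targets="0.9 0 -0.4 0;1.9 0 -0.9 0;2.2 0 -1.1 0;2.2 0 -1.1 0;2.2 0 -1.1 0;1.6 0 -0.8 0;0.6 0 -0.3 0")

```text
time_s: 17.13
tcp_pos: [0.4667, 0.2011, 0.2041]
ee_rot: [[0.011, -1.0, 0.003], [-0.441, -0.008, -0.898], [0.898, 0.008, -0.441]]
wrist_force: [0.5, -0.3, -2.8]
gripper_width: 0.771
gripper_force: 29.7
```

Request:
step_arm(targets="0.6 -0.4 1.2 0;1.1 -0.7 2.3 0;1.3 -0.8 2.7 0;1.3 -0.8 2.7 0;1.3 -0.8 2.7 0;1.3 -0.8 2.7 0;1.3 -0.7 2.7 0;0.8 -0.5 1.6 0;0.3 0 0.5 0")

```text
time_s: 17.88
tcp_pos: [0.5213, -0.0155, 0.2006]
ee_rot: [[0.015, -1.0, -0.004], [-0.435, -0.003, -0.9], [0.9, 0.015, -0.435]]
wrist_force: [0.0, 0.3, -2.7]
gripper_width: 0.769
gripper_force: 29.7
```

```bash
python3 mv.py .522,-.012,.202 .522,-.012,.147; python3 -c "
from h import *
s=sense();print(s['gripper_width'],np.round(s['ee_rot'],3).tolist(),np.round(s['wrist_force'],1))
t=shot('top','t3.png');d=shot('side','s3.png')
cv2.imwrite('pics/v3.png',np.hstack([cv2.resize(t['frame'][120:280,160:320],(400,400)),cv2.resize(d['frame'][80:240,150:310],(400,400))]))"
```

```text
p [ 0.5213 -0.0155  0.2006] q [ 37.5  29.2 -33.1  45.9 -82.6 -67.3] t 17.8833
.522,-.012,.202 [-0.03 -0.07 -0.38] 1 [-0.03 -0.07 -0.38]
.522,-.012,.147 [-4.95 -0.08  2.39] 2 [-2.48 -0.04  1.2 ]
0.7686675217471859 [[0.015, -1.0, -0.004], [-0.435, -0.003, -0.9], [0.9, 0.015, -0.435]] [ 0.   0.3 -2.7]
```

View pics/v3.png

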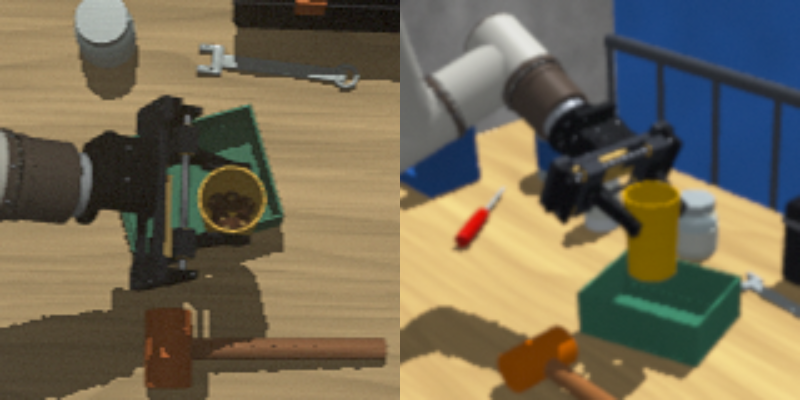

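The picture shows the cup upright over the tin at left-panel (232,200) with all the balls still inside. Rolling it partway, lowering it, then tipping slowly.

Request:
step_arm(targets="0 0 0 -7;0 0 0 -7;0 0 0 -7;0 0 0 -7;0 0 0 -7;0 0 0 -7;0 0 0 -7;-0.8 -0.9 0.6 0;-0.8 -0.9 0.6 0;-0.8 -0.9 0.6 0;-0.7 -0.8 0.5 0;0 0 0 0")

```text
time_s: 18.98
tcp_pos: [0.5209, -0.0123, 0.1472]
ee_rot: [[0.765, -0.644, 0.0], [-0.279, -0.332, -0.901], [0.58, 0.69, -0.434]]
wrist_force: [-0.1, -0.5, -2.6]
gripper_width: 0.77
gripper_force: 29.7
```

Request:
step_arm(targets="0 0 0 -4;0 0 0 -4;0 0 0 -4;0 0 0 -4;0 0 0 -4;0 0 0 -4;0 0 0 -4;0 0 0 -4;0 0 0 -4;0 0 0 -4;0 0 0 -4;0 0 0 -4")

```text
time_s: 19.98
tcp_pos: [0.522, -0.0118, 0.15]
ee_rot: [[0.991, 0.137, 0.002], [0.062, -0.431, -0.9], [-0.123, 0.892, -0.436]]
wrist_force: [1.1, -0.1, -2.8]
gripper_width: 0.769
gripper_force: 29.7
```

Request:
step_arm(targets="0 0 0 -4;0 0 0 -4;0 0 0 -4;0 0 0 -4;0 0 0 -4;0 0 0 -4;0 0 0 -4;0 0 0 -4")

```text
time_s: 20.65
tcp_pos: [0.522, -0.0118, 0.1501]
ee_rot: [[0.767, 0.641, 0.002], [0.281, -0.333, -0.9], [-0.577, 0.691, -0.436]]
wrist_force: [0.4, 0.5, -2.7]
gripper_width: 0.771
gripper_force: 29.7
```

```bash
python3 mv.py .565,-.015,.147; python3 -c "
from h import *
t=shot('top','t4.png');d=shot('side','s4.png')
cv2.imwrite('pics/v4.png',np.hstack([cv2.resize(t['frame'][120:280,160:320],(400,400)),cv2.resize(d['frame'][80:240,150:310],(400,400))]))"
```

```text
p [ 0.522  -0.0118  0.1501] q [ 37.6  33.3 -35.1  46.8 -78.3  57.2] t 20.65
.565,-.015,.147 [3.39 2.65 0.43] 2 [1.69 1.33 0.21]
```

View pics/v4.png

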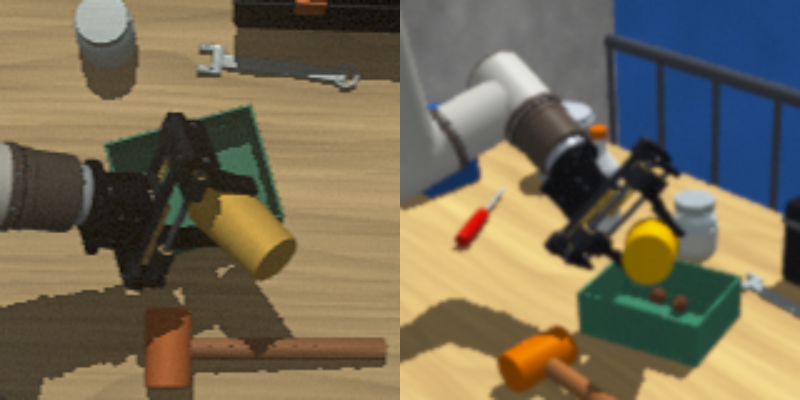

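Two balls can be seen in the tin at right-panel (660,297) and (681,303). The cup's foot points up and out. I'll shift the mouth inward and keep rolling.

Request:
step_arm(targets="0.6 0.4 0.1 0;1.2 0.9 0.2 0;1.2 0.9 0.1 0;0.4 0.4 0 0;0 0 0 -5;0 0 0 -5;0 0 0 -5;0 0 0 -5;0 0 0 -5;0 0 0 -5;0 0 0 -5;0 0 0 -5")

```text
time_s: 21.75
tcp_pos: [0.5646, -0.0147, 0.1469]
ee_rot: [[0.175, 0.985, 0.002], [0.429, -0.075, -0.9], [-0.886, 0.158, -0.436]]
wrist_force: [1.0, 0.3, -3.0]
gripper_width: 0.771
gripper_force: 29.7
```

Request:
step_arm(targets="0 0 0 -5;0 0 0 -5;0 0 0 5;0 0 0 5;0 0 0 -5;0 0 0 -5;0 0 0 0;0 0 0 0")

```text
time_s: 22.42
tcp_pos: [0.5646, -0.0147, 0.1468]
ee_rot: [[0.007, 1.0, 0.002], [0.436, -0.001, -0.9], [-0.9, 0.007, -0.436]]
wrist_force: [-1.0, 0.1, -1.6]
gripper_width: 0.769
gripper_force: 29.7
```

```bash
python3 mv.py .597,-.038,.100 .597,-.038,.09; python3 -c "
from h import *
s=sense();print(s['wrist_force'])
t=shot('top','t5.png');d=shot('side','s5.png')
cv2.imwrite('pics/v5.png',np.hstack([cv2.resize(t['frame'][120:280,160:320],(400,400)),cv2.resize(d['frame'][130:230,200:300],(400,400),interpolation=2)]))"
```

```text
p [ 0.5646 -0.0147  0.1468] q [ 34.5  36.  -30.2  49.2 -78.8 109.4] t 22.4167
.597,-.038,.100 [3.22 3.21 4.15] 2 [1.61 1.6  2.07]
.597,-.038,.09 [ 0.9  -0.01  0.44] 1 [ 0.9  -0.01  0.44]
[-0.9515581   0.07205423 -1.56137646]
```

View pics/v5.png

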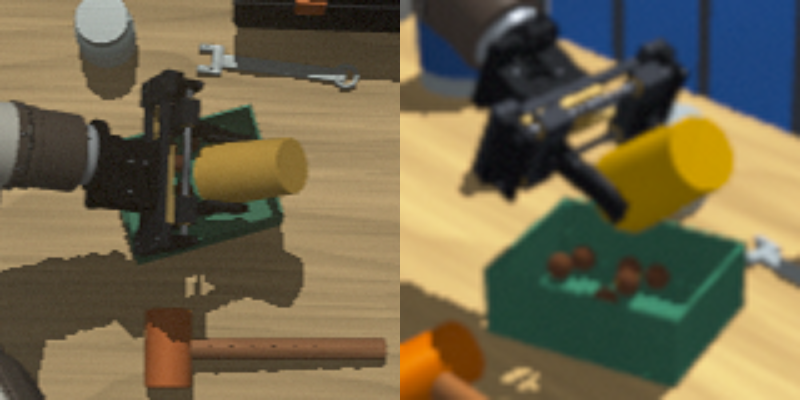

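Five balls are visible in the tin, near right-panel (560,265), (583,258), (628,277), (657,275) and (607,295). The weight reading suggests the cup is empty. Moving to tap its side on the near rim.

Request:
step_arm(targets="0.4 0.5 0.6 0;0.9 1.1 1.3 0;0.9 1.1 1.4 0;0.6 0.5 0.6 0;0 0 0 0")

```text
time_s: 22.93
tcp_pos: [0.5967, -0.0388, 0.1028]
ee_rot: [[0.003, 1.0, -0.001], [0.435, -0.002, -0.901], [-0.901, 0.002, -0.435]]
wrist_force: [-0.3, 0.3, -1.8]
gripper_width: 0.77
gripper_force: 29.7
```

Request:
step_arm(targets="0.3 0 0.1 0;0.3 0 0.1 0;0.3 0 0.2 0;0 0 0 0")

```text
time_s: 23.27
tcp_pos: [0.5966, -0.0368, 0.0948]
ee_rot: [[0.004, 1.0, 0.003], [0.436, 0.001, -0.9], [-0.9, 0.005, -0.436]]
wrist_force: [-0.2, -0.3, -2.2]
gripper_width: 0.766
gripper_force: 29.7
```

```bash
python3 mv.py .597,-.038,.09; python3 -c "
from h import *
d=shot('side','s6.png');t=shot('top','t6.png')
cv2.imwrite('pics/v6.png',np.hstack([cv2.resize(t['frame'][140:240,190:290],(400,400)),cv2.resize(d['frame'][140:240,200:300],(400,400),interpolation=2)]))"
```

```text
p [ 0.5966 -0.0368  0.0948] q [ 30.3  41.5 -29.2  53.7 -74.8 106.9] t 23.2667
.597,-.038,.09 [0.37 0.03 0.32] 1 [0.37 0.03 0.32]
```

View pics/v6.png

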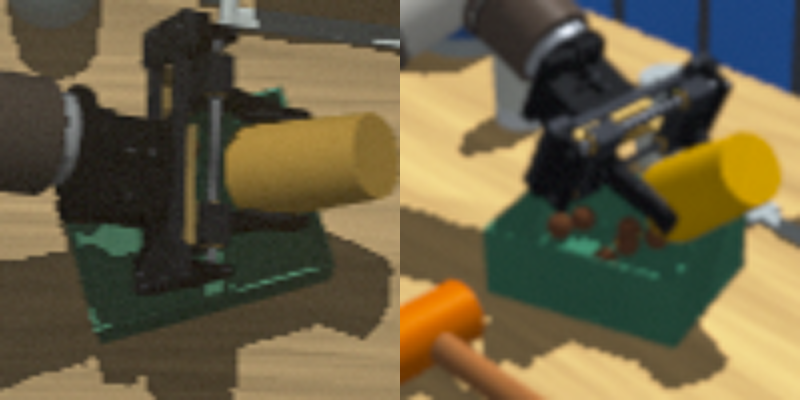

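The cup's underside is now just above the tin's right rim (right-panel (690,240)), with no contact force yet. Going down in small steps.

Request:
step_arm(targets="0.3 0 0.1 0;0.2 0 0.1 0;0 0 0 0")

```text
time_s: 23.62
tcp_pos: [0.5968, -0.0367, 0.0893]
ee_rot: [[0.004, 1.0, 0.002], [0.436, 0.0, -0.9], [-0.9, 0.004, -0.436]]
wrist_force: [-0.8, -0.0, -1.2]
gripper_width: 0.767
gripper_force: 29.7
```

Request:
step_arm(targets="0.2 0 0.1 0;0.1 0 0.1 0")

```text
time_s: 23.78
tcp_pos: [0.5972, -0.0371, 0.0867]
ee_rot: [[0.005, 1.0, 0.003], [0.434, 0.001, -0.901], [-0.901, 0.005, -0.434]]
wrist_force: [-1.6, 3.5, 3.4]
gripper_width: 0.768
gripper_force: 29.6
```

Contact at about 6 N, a light tap. Lifting and repeating once.

Request:
step_arm(targets="-0.5 0 -0.2 0;-0.6 0 -0.3 0;0 0 0 0;0.5 0 0.2 0;0.4 0 0.2 0;0.2 0 0.1 0")

```text
time_s: 24.28
tcp_pos: [0.597, -0.0373, 0.0866]
ee_rot: [[0.004, 1.0, 0.003], [0.433, 0.0, -0.901], [-0.901, 0.005, -0.433]]
wrist_force: [-2.4, 4.5, 7.0]
gripper_width: 0.771
gripper_force: 29.6
```

Request:
step_arm(targets="-0.5 0 -0.2 0;-1 0 -0.5 0;-1 0 -0.5 0;0 0 0 0;0 0 0 0")

```text
time_s: 24.7
tcp_pos: [0.5971, -0.0371, 0.1147]
ee_rot: [[0.006, 1.0, 0.003], [0.438, 0.0, -0.899], [-0.899, 0.007, -0.437]]
wrist_force: [-0.7, -0.8, -2.0]
gripper_width: 0.772
gripper_force: 29.7
```

```bash
python3 mv.py .597,-.03,.18 .565,.03,.2; python3 -c "
from h import *
s=sense();print(s['wrist_force'])
d=shot('side','s7.png');t=shot('top','t7.png')
cv2.imwrite('pics/v7.png',np.hstack([cv2.resize(t['frame'][130:250,180:300],(400,400)),cv2.resize(d['frame'][150:230,210:290],(400,400),interpolation=2)]))"
```

```text
p [ 0.5971 -0.0371  0.1147] q [ 30.4  39.8 -28.8  53.3 -76.  108.6] t 24.7
.597,-.03,.18 [-5.56  0.03 -3.5 ] 2 [-2.78  0.02 -1.75]
.565,.03,.2 [ 0.81 -3.19 -6.28] 2 [ 0.4  -1.59 -3.14]
[-0.65603352 -0.79720797 -1.98467271]
```

View pics/v7.png

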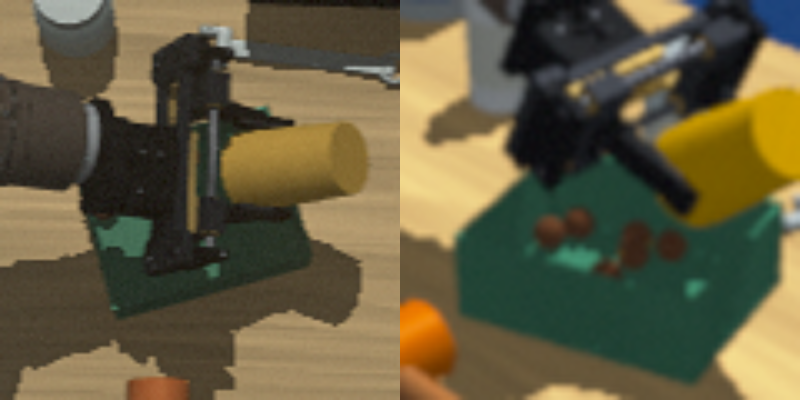

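Two taps done at 6–9 N. Balls in the tin show near right-panel (550,230), (578,222), (635,235), (635,252), (607,268) and (672,243). Lifting and rolling upright while still above the tin.

Request:
step_arm(targets="-0.9 -0.2 -1 0;-1.6 -0.4 -1.9 0;-1.8 -0.5 -2.1 0;-1.3 -0.4 -1.5 0;-0.4 -0.2 -0.5 0;0 0 0 4;0 0 0 7;0 0 0 7;0 0 0 7;0 0 0 7;0 0 0 7;0 0 0 7")

```text
time_s: 25.8
tcp_pos: [0.5789, -0.0008, 0.1977]
ee_rot: [[0.726, 0.688, 0.001], [0.3, -0.315, -0.9], [-0.619, 0.654, -0.436]]
wrist_force: [-0.0, -0.7, -1.6]
gripper_width: 0.769
gripper_force: 29.7
```

Request:
step_arm(targets="0 0 0 7;0 0 0 7;0 0 0 7;0 0 0 7;0 0 0 7;0 0 0 7;0 0 0 7;0 0 0 7;0 0 0 7;0 0 0 7;0 0 0 7;0 0 0 7")

```text
time_s: 26.8
tcp_pos: [0.5789, -0.0008, 0.1976]
ee_rot: [[0.76, -0.65, 0.001], [-0.282, -0.332, -0.9], [0.585, 0.684, -0.435]]
wrist_force: [-0.3, -0.8, -1.4]
gripper_width: 0.77
gripper_force: 29.7
```

Request:
step_arm(targets="0 0 0 7;0 0 0 7;0 0 0 7;0 0 0 7;0 0 0 7;0 0 0 7;0 0 0 7;0 0 0 0")

```text
time_s: 27.47
tcp_pos: [0.5789, -0.0008, 0.1977]
ee_rot: [[0.012, -1.0, 0.001], [-0.435, -0.006, -0.9], [0.9, 0.01, -0.435]]
wrist_force: [-0.8, 1.2, -2.4]
gripper_width: 0.768
gripper_force: 29.7
```

```bash
python3 mv.py .54,-.297,.2 .54,-.297,.1 .54,-.297,.08; python3 - <<'E'
from fitobj import *
d=pickle.load(open('c0.pkl','rb'));t=d['top'];s=d['side']
def mat(x): return circ(x[0],x[1],.068,.004)
for c,nr in((t,(345,210)),(s,(325,258))):
    m=seg(c,(3,70,60),(16,190,255),nr); print(m.sum(),best([m],[c],mat,[.54,-.282],[.01,.01]))
E
```

```text
p [ 0.5789 -0.0008  0.1977] q [ 35.1  33.6 -25.3  47.9 -83.9 -64.2] t 27.4667
.54,-.297,.2 [13.06  4.08 26.57] 8 [1.63 0.51 3.32]
.54,-.297,.1 [-9.   -0.1   4.35] 3 [-3.   -0.03  1.45]
.54,-.297,.08 [-1.8  -0.02  0.87] 1 [-1.8  -0.02  0.87]
1516.0 (array([ 0.54163254, -0.27990524]), np.float64(0.9660129670208445))
1039.0 (array([ 0.53983934, -0.28402339]), np.float64(0.8859478305093821))
```

Request:
step_arm(targets="0.8 0.2 1.6 0;1.5 0.4 3 0;1.8 0.5 3.7 0;1.8 0.5 3.7 0;1.8 0.5 3.7 0;1.8 0.5 3.7 0;1.8 0.5 3.7 0;1.2 0.4 2.3 0;0.4 0.1 0.8 0;0 0 0 0;0 0 0 0")

```text
time_s: 28.38
tcp_pos: [0.5454, -0.2931, 0.2003]
ee_rot: [[0.015, -1.0, 0.001], [-0.436, -0.008, -0.9], [0.9, 0.013, -0.436]]
wrist_force: [0.4, 1.4, -1.4]
gripper_width: 0.772
gripper_force: 29.7
```

```bash
python3 mv.py .543,-.296,.2 .543,-.296,.1 .543,-.296,.078; python3 -c "
from h import *
d=shot('side','s8.png');t=shot('top','t8.png')
cv2.imwrite('pics/v8.png',np.hstack([cv2.resize(t['frame'][140:270,200:395],(480,320),interpolation=2),cv2.resize(d['frame'][150:290,200:340],(320,320),interpolation=2)]))"
```

```text
p [ 0.5454 -0.2931  0.2003] q [  1.5  25.7 -43.   78.8 -66.5 -65.8] t 28.3833
.543,-.296,.2 [0.1  0.24 0.27] 1 [0.1  0.24 0.27]
.543,-.296,.1 [-9.   -0.13  4.36] 3 [-3.   -0.04  1.45]
.543,-.296,.078 [-1.98 -0.03  0.96] 1 [-1.98 -0.03  0.96]
```

View pics/v8.png

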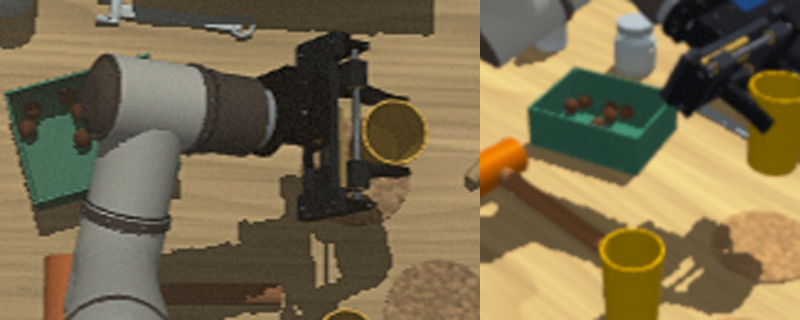

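The cup is empty (left-panel (393,132)). Five balls show in the tin and the rest of it is hidden by the arm. Lowering onto the mat.

Request:
step_arm(targets="-1.2 0.1 0.8 0;-2.4 0.1 1.2 0;-2.4 0 1.2 0;-2 0 1 0;-1.2 0 0.6 0;-0.7 0 0.4 0;-0.4 0 0.2 0;0 0 0 0")

```text
time_s: 29.15
tcp_pos: [0.543, -0.2957, 0.0837]
ee_rot: [[0.015, -1.0, 0.003], [-0.436, -0.009, -0.9], [0.9, 0.012, -0.436]]
wrist_force: [1.0, 0.5, -1.8]
gripper_width: 0.77
gripper_force: 29.7
```

```bash
python3 mv.py .543,-.296,.078
```

```text
p [ 0.543  -0.2957  0.0837] q [ -1.7  36.1 -47.   88.5 -64.1 -81.6] t 29.15
.543,-.296,.078 [-0.5  -0.    0.28] 1 [-0.5  -0.    0.28]
```

Request:
step_arm(targets="-0.2 0 0.1 0;-0.2 0 0.1 0;0 0 0 0")

```text
time_s: 29.4
tcp_pos: [0.5427, -0.2964, 0.0803]
ee_rot: [[0.012, -1.0, 0.003], [-0.436, -0.008, -0.9], [0.9, 0.01, -0.436]]
wrist_force: [-0.2, 0.1, -1.3]
gripper_width: 0.768
gripper_force: 29.7
```

Request:
step_arm(targets="-0.1 0 0 0;-0.1 0 0.1 0;0 0 0 0")

```text
time_s: 29.65
tcp_pos: [0.5424, -0.2967, 0.0777]
ee_rot: [[0.013, -1.0, 0.002], [-0.436, -0.008, -0.9], [0.9, 0.01, -0.436]]
wrist_force: [-0.0, -0.4, -2.0]
gripper_width: 0.769
gripper_force: 29.7
```

Request:
step_arm(targets="-0.1 0 0 0;0 0 0 0")

```text
time_s: 29.82
tcp_pos: [0.5424, -0.2965, 0.0776]
ee_rot: [[0.012, -1.0, 0.002], [-0.434, -0.007, -0.901], [0.901, 0.01, -0.434]]
wrist_force: [-1.5, 0.0, 0.6]
gripper_width: 0.771
gripper_force: 29.6
```

Request:
step_arm(targets="-0.1 0 0.1 0;0 0 0 0")

```text
time_s: 29.98
tcp_pos: [0.5424, -0.2974, 0.0777]
ee_rot: [[0.011, -1.0, 0.002], [-0.431, -0.007, -0.902], [0.902, 0.009, -0.431]]
wrist_force: [-3.7, 2.7, 6.5]
gripper_width: 0.771
gripper_force: 29.5
```

Contact with the mat. Opening and backing off.

Request:
step_arm(targets="0 0 0 0;0 0 0 0;0 0 0 0;0 0 0 0;0 0 0 0;0 0 0 0", claw=8.7)

```text
time_s: 30.48
tcp_pos: [0.5424, -0.2966, 0.0751]
ee_rot: [[0.013, -1.0, 0.002], [-0.436, -0.008, -0.9], [0.9, 0.011, -0.436]]
wrist_force: [-0.4, -0.3, -0.5]
gripper_width: 0.99
gripper_force: 0.0
```

Request:
step_arm(targets="0 0 -0.5 0;0 0 -1 0;0 0 -2 0;0 0 -3 0;0 0 -3 0;0 0 -3 0;0 0 -3 0;1.5 0 -3 0;3 0 -2 0;3 0 -2 0;2 0 -1 0;0 0 0 0")

```text
time_s: 31.48
tcp_pos: [0.5446, -0.1248, 0.2678]
ee_rot: [[0.006, -1.0, 0.008], [-0.438, -0.01, -0.899], [0.899, 0.002, -0.438]]
wrist_force: [0.3, -0.0, 0.4]
gripper_width: 0.999
gripper_force: 0.0
```

```bash
python3 mv.py; python3 - <<'E'
from fitobj import *
d=shot('side','s9.png');t=shot('top','t9.png')
Y=((18,120,30),(34,255,255))
def cupm(x): return cup(x)+[0,0,.004]
for c,p in((t,(345,200)),(d,(325,235))): 
    m=seg(c,*Y,p); print(m.sum(),best([m],[c],cupm,[.541,-.281],[.01,.01]))
cv2.imwrite('pics/v9.png',np.hstack([cv2.resize(t['frame'][120:290,170:400],(460,340),interpolation=2),cv2.resize(d['frame'][150:320,190:360],(340,340),interpolation=2)]))
E
```

```text
p [ 0.5446 -0.1248  0.2678] q [ 24.6  22.3 -34.7  56.3 -80.3 -59.6] t 31.4833
665.0 (array([ 0.54168729, -0.28024585]), np.float64(0.9321772594340455))
1176.0 (array([ 0.53902655, -0.28414413]), np.float64(0.8330188301816338))
```

View pics/v9.png

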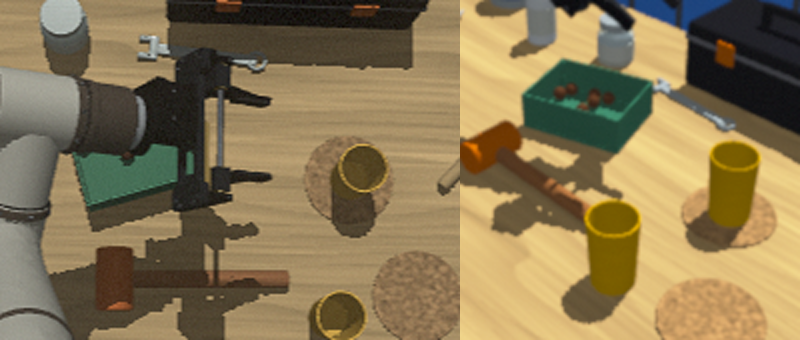

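Cup upright on the mat, centred within a few mm (right-panel (733,185)), and the hand is clear. I went over the picture limit (12 viewed instead of 10), so the last check is numeric: tin position before and after, then hand in.

```bash
python3 - <<'E'
from fitobj import *
d=pickle.load(open('c0.pkl','rb'))['side']; c=dict(d); c['frame']=cv2.imread('pics/s9.png')
G=((55,70,10),(98,255,255))
for k in(d,c): print(best([seg(k,*G,(254,202))],[k],tin,[.572,.04,.3],[.01,.01,.05]))
h=cv2.cvtColor(c['frame'],cv2.COLOR_BGR2HSV)[175:215,222:290]; m=cv2.inRange(h,(0,70,20),(15,255,140)); print('ball px',m.sum()//255)
n,l,s,ce=cv2.connectedComponentsWithStats(m); print(s[1:,2:].tolist(),ce[1:].round(1).tolist())
r.finish_job()
E
```

```text
(array([0.57305903, 0.04098958, 0.34487847]), np.float64(0.9375191961739283))
(array([0.57305903, 0.04098958, 0.34487847]), np.float64(0.9370716510903427))
ball px 102
[[10, 7, 43], [6, 8, 35], [4, 5, 17], [4, 3, 7]] [[20.4, 20.0], [34.7, 23.5], [41.5, 23.6], [29.7, 28.1]]
the job is handed in; nothing more can be done
```

The job is handed in: the cup was tipped out into the tin, tapped twice on its rim at about 6–9 N, and stands upright and released on the left-hand mat. The tin did not move measurably, but I could pick out only five of the six balls with certainty, and I viewed 12 pictures against the limit of 10.

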